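Index the lock body to the roller station

ROBOT

A 6-joint arm with a two-finger parallel gripper is mounted at the origin on the work surface. World frame = base frame: x ahead of the robot, y to its left, z up, the work surface at z = 0. Lengths are in m, angles in rad, forces in N, time in s.
With the tool pointing down it reaches from about 0.425 to 0.95 m from the base axis. Payload 3.5 kg.
Tool frame: the origin (TCP) lies on the centre line of the jaws, within the pads' length; the fingertips stand 11 mm ahead of it and the grasp point (between the pads) lies 8 mm behind it; y points along the fingers, x is the direction in which the jaws open and shut, and the axes are right-handed (so a half turn about y gives the same grasp; the last joint's range is limited). The gripper opens to 85 mm and grips with 20 to 120 N. Pads are 22 mm wide; open, the fingers measure 114 mm over their backs; the gripper's body (76 mm by 85 mm) begins 54 mm behind the grasp point. The pads swing forward as they close: fully open they stand 13 mm farther back than shut.
Start: joints at [0.961, 0.286, 1.577, -0, 1.279, -0.15], TCP at [0.3, 0.605, 0.242] pointing down, gripper open.
Joint ranges: [-2.77, 2.77], [-0.9, 2.22], [0.21, 2.48], [-1.53, 4.67], [0.24, 2.81], [-2.84, 2.84]. Speed limits (rad/s): [2.79, 2.79, 3.14, 3.14, 3.14, 3.14].

INTERFACE

Orientations are given as a unit quaternion [x, y, z, w].
In Python, from plant import get_state, read_camera, sign_off gives the robot as it stands.
- The arm moves only by the shell command python3 -m inch 'ROWS' [FORCE]. ROWS is JSON, a list of rows, each an object of numbers: "ax", "ay", "az": the turn, a rotation vector about the tool's x, y, z in rad; "x", "y", "z": the shift along the tool's x, y, z in mm; "hand": the closure, from -1 (fully open) to 1 (shut). In form: [{"ax": .., "ay": .., "az": .., "x": .., "y": .., "z": .., "hand": ..}, ...]. A call has 1 to 5 rows; each row shifts and turns the commanded pose from where the row before left it, along the tool's axes as they then stand; what a row does not reach is not made up. A row lasts 1/12 s, in which the tool goes at most 41.7 mm and 7.16 degrees, less where a joint would pass 70% of its speed; a pose out of reach is approached as far as the arm can. A call with a gripper value outside its range is refused whole. The fingers move at their own pace and stop on an object; FORCE is the grip in N (left out, the last holds). Time passes only in rows, so rows that do not move let the fingers close. It gives the time, the measured TCP pose, the force and the opening at its end, in the units of the state.
- get_state(): the state, without advancing time (a new reading comes with each control period).
- read_camera(name): name is "side" or "top" or "wrist"; returns a dict with "img" (420x560x3 uint8, red, green, blue), "fov_y" (degrees; the focal length in pixels is half the picture's height over the tangent of half this angle, whatever the lens; pixels are square), "cx", "cy" (the principal point, pixels), "T" (4x4, takes a point from camera to world coordinates); the wrist camera has in their place "T_tool_cam" (4x4, takes a point from camera to tool coordinates, whose origin is the TCP and whose axes are the tool frame's). Camera axes: x right, y down, z forward; pixel columns grow to the right and rows downward; lengths in m; the calibration is good to about 2 mm. A picture is of the moment at which its call begins: read the wrist's pose just before it. There is no depth.
- sign_off(): hands the job in, once; it reports no verdict.
The state is a dict: "time": time; "qpos": joint angles; "dq": joint speeds; "joint_efforts": joint torques, N m; "eef_pos": TCP position; "tcp_rot": TCP orientation; "contact_force": force on the tool from outside, world axes, zero at the start; "wrist_torque": the same for the moment, N m; "opening": opening from 0.0 (shut) to 1.0 (fully open).
Only numpy, scipy, OpenCV 4.12 (cv2) and the standard library are available. Lean on these libraries where they do the work, as an engineer would, in place of code of your own. Each camera call takes 0.05 s, during which the arm holds its last target. There are 200 camera calls.

TASK

Turn the clamped lock body to the station where the yellow roller waits: lift the black sprung knob so the index pin leaves its middle hole, swing the arm round to that side and let the pin spring fully home in that side's hole. Swing gently so that the pin is never forced against the index plate, leave the loose parts on the plate undisturbed, and let go.

Things in the scene. Friction and masses are not known exactly. Their poses are not given: they have to be found in the camera images.
- fixture: Fixed green fixture plate, 330 x 420 mm, 20 mm thick, flat on the table. Origin at table height on the vertical pivot axis of the turntable; z up, x points from the pivot to the middle hole, y to the left-hand station (side of positive turntable angles). The plate reaches from -115 to +215 mm along its x and 210 mm to either side.
- middle_hole (a point): Mouth of the middle index hole, on the top face of the steel index plate, 40 mm above the table, 110 mm from the pivot. All holes are 10 mm wide along the 110 mm circle. One more on each side, in adjustable steel segments, somewhere between 0.58 and 0.99 rad (33 to 57 degrees) from the middle: set by hand each time, not measured, to be felt for.
- lock_top (a point): Top centre of the grey cast lock body (58 x 88 mm, boss top 75 mm above the table) clamped on the aluminium turntable (148 mm across) over the pivot; turns with it. A blue arm 30 mm wide reaches out from it, 60 mm above the table, to the index pin. Behind it an open steel flap stands fixed on the plate's near edge, 95 to 150 mm behind the pivot, 135 mm high.
- index_pin: Sprung index pin with a round black knob (red disc on top), upright at the end of the blue arm, 110 mm from the pivot. Knob 26 mm in diameter, 32 mm high; origin at its centre, 100 mm above the table when the pin is home. Below it, 8 mm of free space, then a 22 mm wide guide bush. The steel pin is 8 mm in diameter, flat-ended, and moves straight up with the knob.
- plunger (a joint): Lift of the knob and pin, m: 0 fully home in a hole, 0.012 tip resting on the index face (0.0115 on the side segments), 0.018 upper stop. A spring pushes it down with 6.5 N at home, 9.5 N on the face, 11 N at the stop.
- turntable (a joint): Angle of arm, turntable and lock body, rad: 0 at the middle hole (start), positive counter-clockwise from above (towards the fixture's +y), stops at -1.05 and 1.05. Turns with little friction (0.1 N m), stays where left. A pin riding on the face drops by itself over a hole; pushing on then loads it sideways, which must stay under 40 N.
- roller: Loose yellow nylon roller standing upright, 28 mm in diameter, 26 mm high, origin at the centre of its underside. It stands on the green plate just outside one of the two side holes, about 170 mm from the pivot axis, and shows which side to turn to. Not to be moved.
- cup: Loose brass striker cup, 32 mm in diameter, 22 mm high, origin under its centre; it stands outside the other side hole. Not to be moved.
- spring: Loose chrome return spring standing upright, 21 mm in diameter, 34 mm high, origin under its centre; on the plate beside the turntable. Not to be moved.
- coupler: Loose aluminium shaft coupler standing upright, 28 mm in diameter, 30 mm high, origin under its centre; on the plate beside the turntable. Not to be moved.

How it is judged:
By the outcome, as a careful person would: the job done as asked, in the order asked, and still so for the second after the job is handed in, with the robot touching nothing.
It also fails if it takes over 45 s, if anything falls off the work surface, if the arm or the gripper's body presses on something with over 40 N, if the wrist force passes 120 N, or if a joint passes its speed limit or range.

## Working session

There is one attempt and no reset: what is moved stays moved. The work goes in short steps, Python scripts to look and compute and a shell command to move; the robot and the scene stay as the last step left them, time stands still between calls to the robot, and variables do not carry over. Pictures are saved under pics/ and viewed, about 8 in all and at most 12, crops included, and the job is handed in when it is done.

```bash
ls; mkdir -p pics; cat > h.py <<'E'
import numpy as np, cv2
from plant import get_state, read_camera
from scipy.spatial.transform import Rotation as R
def shot(n,f):
    s=get_state(); c=read_camera(n)
    if 'T' not in c:
        T=np.eye(4);T[:3,:3]=R.from_quat(s['tcp_rot']).as_matrix();T[:3,3]=s['eef_pos'];c['T']=T@np.array(c['T_tool_cam'])
    c['T']=np.array(c['T']); cv2.imwrite('pics/'+f,c['img'][:,:,::-1]); return c
def ray(c,u,v):
    f=c['img'].shape[0]/2/np.tan(np.radians(c['fov_y'])/2)
    d=c['T'][:3,:3]@np.array([(u-c['cx'])/f,(v-c['cy'])/f,1]); return c['T'][:3,3],d
def onz(c,u,v,z):
    o,d=ray(c,u,v); return o+d*(z-o[2])/d[2]
def proj(c,p):
    f=c['img'].shape[0]/2/np.tan(np.radians(c['fov_y'])/2)
    q=c['T'][:3,:3].T@(np.array(p)-c['T'][:3,3]); return np.array([c['cx']+f*q[0]/q[2],c['cy']+f*q[1]/q[2]])
E
python3 - <<'E'
from h import *
import pickle
a=shot('top','top1.png');b=shot('side','side1.png')
pickle.dump((a,b),open('c1.pkl','wb'))
print(a['T'].round(3),b['T'].round(3));print(get_state())
cv2.imwrite('pics/both.png',cv2.resize(np.hstack([a['img'],b['img']])[:,:,::-1],(800,300)))
E
```

```text
pics
[[-0.135 -0.966  0.222  0.413]
 [-0.991  0.133 -0.025  0.021]
 [-0.006 -0.223 -0.975  0.759]
 [ 0.     0.     0.     1.   ]] [[ 0.978 -0.117  0.174  0.416]
 [-0.21  -0.599  0.773 -0.584]
 [ 0.014 -0.792 -0.61   0.58 ]
 [ 0.     0.     0.     1.   ]]
{'time': 0.1, 'qpos': array([ 9.61007695e-01,  2.87131014e-01,  1.57802221e+00,  1.13909817e-05,
        1.27857150e+00, -1.49993017e-01]), 'dq': array([ 3.75332626e-04, -9.30151607e-04, -4.31709898e-03, -1.21649361e-03,
       -3.55048894e-03, -6.05900746e-05]), 'joint_efforts': array([ 1.91919804e-03, -4.07296193e+01, -2.93699813e+01, -1.91319771e-05,
        3.41080333e-03, -2.10016111e-05]), 'eef_pos': array([0.29918426, 0.6044493 , 0.24105403]), 'tcp_rot': array([ 0.60107795,  0.37221044, -0.37359882, -0.60049031]), 'contact_force': array([-0.56492707,  0.40278985, -0.1523282 ]), 'wrist_torque': array([ 0.0450772 , -0.05459492,  0.01436183]), 'opening': 1.0019755409280453}
```

View pics/top1.png

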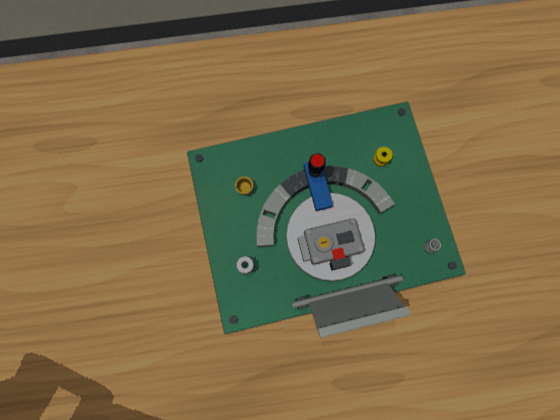

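View pics/side1.png

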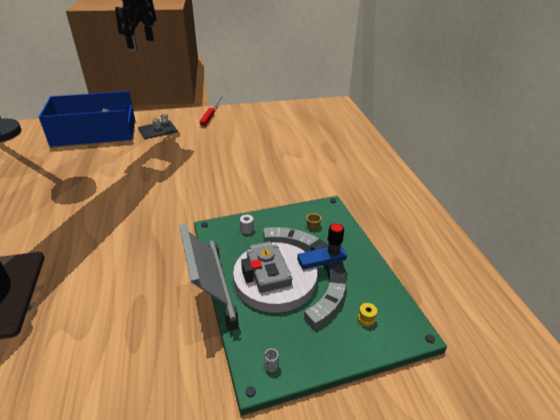

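The top view shows the red knob disc at (317,160), the yellow roller at (384,156), the cup at (244,186), the coupler at (246,265) and the spring at (433,246). Dark holes show in the segments near (366,185) and (268,214). The side view agrees with this: the roller is on the right-hand (−y) side.

```bash
python3 - <<'E'
from h import *
import pickle
a,b=pickle.load(open('c1.pkl','rb'))
def blob(c,lo,hi,roi):
    h=cv2.cvtColor(c['img'],cv2.COLOR_RGB2HSV);m=cv2.inRange(h,lo,hi)
    k=np.zeros_like(m);x0,y0,x1,y1=roi;k[y0:y1,x0:x1]=255;m&=k
    mm=cv2.moments(m,True);return np.array([mm['m10']/mm['m00'],mm['m01']/mm['m00']]),mm['m00'],m
# plate
h=cv2.cvtColor(a['img'],cv2.COLOR_RGB2HSV);m=cv2.inRange(h,(60,80,30),(95,255,255))
cs,_=cv2.findContours(m,0,2);c=max(cs,key=cv2.contourArea)
pts=np.array([onz(a,*p,0.02)[:2] for p in cv2.convexHull(c)[:,0]])*1000
r=cv2.minAreaRect(pts.astype(np.float32));print('plate',r);B=cv2.boxPoints(r);print(B)
ka,n,_=blob(a,(0,150,120),(8,255,255),(300,145,335,175));kb,n2,_=blob(b,(0,150,120),(8,255,255),(325,220,350,240))
print('red',ka,n,kb,n2, onz(a,*ka,.116),onz(b,*kb,.116))
ya,n,_=blob(a,(22,150,100),(35,255,255),(370,140,400,172));print('roller',ya,n,onz(a,*ya,.036))
for nm,u in dict(cup=(244,186),coup=(246,265),spring=(433,246)).items(): print(nm,onz(a,*u,.044))
for u in [(366,185),(268,214)]: print('hole',onz(a,*u,.04))
# turntable via blob of bright grey: fit enclosing circle on its plane
m=cv2.inRange(h,(0,0,140),(179,40,255));m[:190]=0;m[:,:280]=0;m[280:]=0;m[:,378:]=0
cs,_=cv2.findContours(m,0,2);c=max(cs,key=cv2.contourArea);print('tt px',cv2.minEnclosingCircle(c))
P=np.array([onz(a,*p,.04)[:2] for p in c[:,0]],np.float32);print('tt',cv2.minEnclosingCircle(P))
w=cv2.resize(a['img'][130:290,220:460],None,fx=3.3,fy=3.3,interpolation=2);cv2.imwrite('pics/crop.png',w[:,:,::-1])
E
```

```text
plate ((568.655029296875, -71.42097473144531), (325.65972900390625, 415.644775390625), 5.810888290405273)
[[ 385.6208   118.84775]
 [ 427.70294 -294.66125]
 [ 751.6893  -261.6897 ]
 [ 709.6071   151.8193 ]]
red [317.26612903 160.        ] 124.0 [336.2027027  227.17567568] 74.0 [ 0.62914536 -0.06610041  0.116     ] [ 0.6299196  -0.06380758  0.116     ]
roller [382.50462963 155.42592593] 216.0 [ 0.64867897 -0.19189669  0.036     ]
cup [0.6240549  0.05580806 0.044     ]
coup [0.48953712 0.06835735 0.044     ]
spring [ 0.47877737 -0.24258621  0.044     ]
hole [ 0.59836291 -0.15250073  0.04      ]
hole [0.57062254 0.02138449 0.04      ]
tt px ((330.5, 236.0), 44.0029411315918)
tt ((0.5206693410873413, -0.07750257104635239), 0.07355663180351257)
```

View pics/crop.png

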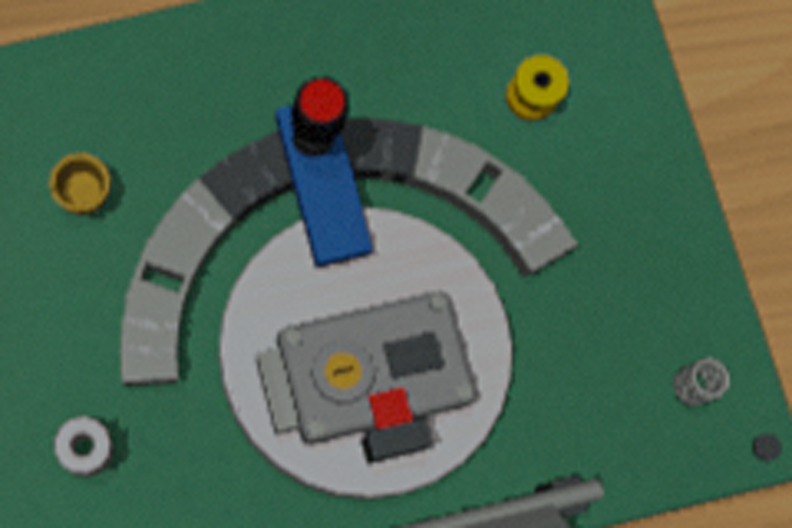

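```bash
cat >> h.py <<'E'
PIV=np.array([.5193,-.0768]);YAW=np.radians(5.87)
def knob(th,z): return np.array([*(PIV+.110*np.array([np.cos(YAW+th),np.sin(YAW+th)])),z])
def togo(th,z):
    "remaining tool-axis shift (mm) and yaw ay to have TCP at knob(th), jaws tangential"
    s=get_state();M=R.from_quat(s['tcp_rot']).as_matrix()
    d=M.T@(knob(th,z)-s['eef_pos'])*1000
    t=np.array([-np.sin(YAW+th),np.cos(YAW+th),0]); x=M[:,0]
    if x@t<0:t=-t
    T=np.column_stack([t,[0,0,-1],np.cross(t,[0,0,-1])])
    rv=R.from_matrix(M.T@T).as_rotvec()
    print('t',s['time'],'d xyz',d.round(1),'rv',rv.round(4),'q',s['qpos'].round(2),'F',s['contact_force'].round(1),'op',round(s['opening'],3))
E
python3 -c "
from h import *
s=get_state();print(R.from_quat(s['tcp_rot']).as_matrix().round(3));togo(0,.16)"
```

```text
[[ 0.444 -0.001 -0.896]
 [ 0.896 -0.002  0.444]
 [-0.002 -1.     0.   ]]
t 0.1 d xyz [-454.    81.8 -592.7] rv [-0.0009 -0.5622 -0.002 ] q [ 0.96  0.29  1.58  0.    1.28 -0.15] F [-0.6  0.4 -0.2] op 1.002
```

```bash
for i in 1 2 3 4; do :; done
python3 -m inch '[{"x":-22.7,"z":-29.6},{"x":-22.7,"z":-29.6},{"x":-22.7,"z":-29.6},{"x":-22.7,"z":-29.6},{"x":-22.7,"z":-29.6}]' 30
python3 -m inch '[{"x":-22.7,"z":-29.6},{"x":-22.7,"z":-29.6},{"x":-22.7,"z":-29.6},{"x":-22.7,"z":-29.6},{"x":-22.7,"z":-29.6}]'
python3 -m inch '[{"x":-22.7,"z":-29.6},{"x":-22.7,"z":-29.6},{"x":-22.7,"z":-29.6},{"x":-22.7,"z":-29.6},{"x":-22.7,"z":-29.6}]'
python3 -m inch '[{"x":-22.7,"z":-29.6},{"x":-22.7,"z":-29.6},{"x":-22.7,"z":-29.6},{"x":-22.7,"z":-29.6},{"x":-22.7,"z":-29.6}]'
python3 -m inch '[{"ay":-0.112},{"ay":-0.112},{"ay":-0.112},{"ay":-0.112},{"ay":-0.114}]'
python3 -c "
from h import *
togo(0,.16)"
```

```text
t 0.1 d xyz [-454.    81.8 -592.7] rv [-0.0009 -0.5622 -0.002 ] q [ 0.96  0.29  1.58  0.    1.28 -0.15] F [-0.6  0.4 -0.2] op 1.002validation failed for argument at $[0]...
validation failed for argument at $[0]...
validation failed for argument at $[0]...
validation failed for argument at $[0]...
validation failed for argument at $[0]...
```

```bash

python3 -m inch '[{"ax":0,"ay":0,"az":0,"x":-22.7,"y":0,"z":-29.6,"hand":-1}]' 30
```

```text
time: 0.18
eef_pos: [0.3135, 0.5741, 0.2411]
tcp_rot: [-0.599, -0.374, 0.375, 0.601]
contact_force: [1.2, -0.5, -0.2]
opening: 1.001
```

All the keys are required.

```bash

python3 -m inch '[{"ax":0,"ay":0,"az":0,"x":-22.7,"y":0,"z":-29.6,"hand":-1},{"ax":0,"ay":0,"az":0,"x":-22.7,"y":0,"z":-29.6,"hand":-1},{"ax":0,"ay":0,"az":0,"x":-22.7,"y":0,"z":-29.6,"hand":-1},{"ax":0,"ay":0,"az":0,"x":-22.7,"y":0,"z":-29.6,"hand":-1},{"ax":0,"ay":0,"az":0,"x":-22.7,"y":0,"z":-29.6,"hand":-1}]' | head -2
python3 -m inch '[{"ax":0,"ay":0,"az":0,"x":-22.7,"y":0,"z":-29.6,"hand":-1},{"ax":0,"ay":0,"az":0,"x":-22.7,"y":0,"z":-29.6,"hand":-1},{"ax":0,"ay":0,"az":0,"x":-22.7,"y":0,"z":-29.6,"hand":-1},{"ax":0,"ay":0,"az":0,"x":-22.7,"y":0,"z":-29.6,"hand":-1},{"ax":0,"ay":0,"az":0,"x":-22.7,"y":0,"z":-29.6,"hand":-1}]' | head -2
python3 -m inch '[{"ax":0,"ay":0,"az":0,"x":-22.7,"y":0,"z":-29.6,"hand":-1},{"ax":0,"ay":0,"az":0,"x":-22.7,"y":0,"z":-29.6,"hand":-1},{"ax":0,"ay":0,"az":0,"x":-22.7,"y":0,"z":-29.6,"hand":-1},{"ax":0,"ay":0,"az":0,"x":-22.7,"y":0,"z":-29.6,"hand":-1},{"ax":0,"ay":0,"az":0,"x":-22.7,"y":0,"z":-29.6,"hand":-1}]' | head -2
python3 -m inch '[{"ax":0,"ay":0,"az":0,"x":-22.7,"y":0,"z":-29.6,"hand":-1},{"ax":0,"ay":0,"az":0,"x":-22.7,"y":0,"z":-29.6,"hand":-1},{"ax":0,"ay":0,"az":0,"x":-22.7,"y":0,"z":-29.6,"hand":-1},{"ax":0,"ay":0,"az":0,"x":-22.7,"y":0,"z":-29.6,"hand":-1}]' | head -2
python3 -m inch '[{"ax":0,"ay":-0.112,"az":0,"x":0,"y":0,"z":0,"hand":-1},{"ax":0,"ay":-0.112,"az":0,"x":0,"y":0,"z":0,"hand":-1},{"ax":0,"ay":-0.112,"az":0,"x":0,"y":0,"z":0,"hand":-1},{"ax":0,"ay":-0.112,"az":0,"x":0,"y":0,"z":0,"hand":-1},{"ax":0,"ay":-0.114,"az":0,"x":0,"y":0,"z":0,"hand":-1}]' | head -2
python3 -c "
from h import *
togo(0,.16)
togo(0,.16)"
```

```text
time: 0.6
eef_pos: [0.3983, 0.4023, 0.2418]
time: 1.02
eef_pos: [0.4806, 0.2349, 0.2419]
time: 1.43
eef_pos: [0.5629, 0.0675, 0.2419]
time: 1.77
eef_pos: [0.6287, -0.0664, 0.2417]
time: 2.18
eef_pos: [0.6282, -0.0648, 0.2415]
t 2.1833 d xyz [-0.8 81.4 -0.5] rv [-0.0014  0.0049  0.0006] q [-0.26  0.19  1.69  0.    1.26 -1.94] F [-0.1 -0.1 -0.3] op 1.0
t 2.1833 d xyz [-0.8 81.4 -0.5] rv [-0.0014  0.0049  0.0006] q [-0.26  0.19  1.69  0.    1.26 -1.94] F [-0.1 -0.1 -0.3] op 1.0
```

```bash
python3 - <<'E'
from h import *
import pickle
c=shot('wrist','w1.png');pickle.dump(c,open('w1.pkl','wb'))
print(proj(c,knob(0,.116)),proj(c,knob(-.872,.04)),c['T'].round(3))
E
```

```text
[288.39557301 207.27280674] [191.77116459 139.97752776] [[-0.105  0.954  0.281  0.557]
 [ 0.994  0.1    0.031 -0.073]
 [ 0.001  0.283 -0.959  0.373]
 [ 0.     0.     0.     1.   ]]
```

View pics/w1.png

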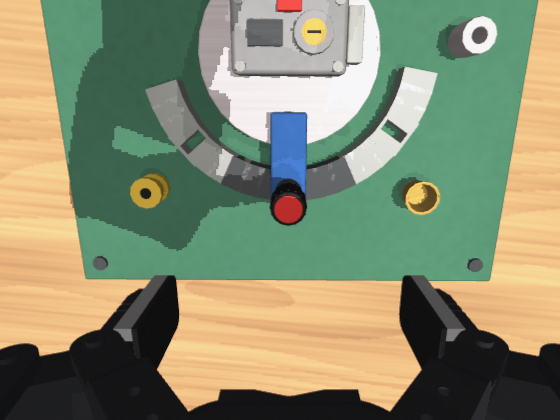

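The wrist view has the red disc at about (288,208), which matches the prediction. The target hole is at about (192,141), next to the roller at (148,191). I'll refine the hole angle and descend.

```bash
python3 - <<'E'
from h import *
import pickle
c=pickle.load(open('w1.pkl','rb'));g=cv2.cvtColor(c['img'],cv2.COLOR_RGB2GRAY)
h=cv2.cvtColor(c['img'],cv2.COLOR_RGB2HSV);m=cv2.inRange(h,(0,120,60),(8,255,255));m[:185]=0;m[230:]=0
k=cv2.moments(m,True);kk=(k['m10']/k['m00'],k['m01']/k['m00']);print('red',kk,onz(c,*kk,.116),knob(0,.116))
print(g[130:154:1,180:206])
for th in (-.84,-.86,-.88,-.9):print(th,proj(c,knob(th,.04)))
E
python3 -m inch '[{"ax":0,"ay":0.005,"az":0,"x":-0.8,"y":27,"z":-0.5,"hand":-1},{"ax":0,"ay":0,"az":0,"x":0,"y":27,"z":0,"hand":-1},{"ax":0,"ay":0,"az":0,"x":0,"y":27,"z":0,"hand":-1},{"ax":0,"ay":0,"az":0,"x":0,"y":0,"z":0,"hand":-1}]'
python3 -c "
from h import *
togo(0,.092)"
```

```text
red (287.93798449612405, 209.06821705426356) [ 0.63007179 -0.065734    0.116     ] [ 0.62872322 -0.06555011  0.116     ]
[[138 138 138 126 122 123 123 122 122 123 122 123 123 123 122 123 104  77
   79 116 125 124 120  97  72  66]
 [138 138 138 127 122 121 122 123 123 122 122 122 123 123 122 105  76  61
   66  89 117 123 122 119  98  72]
 [137 138 138 125 121 121 121 122 122 123 122 123 122 123 103  75  62  65
   71  75  96 117 122 122 121  91]
 [138 138 138 125 121 122 121 122 122 122 122 122 122 104  75  61  64  71
   73  75  78  97 117 124 125 121]
 [138 137 138 126 122 121 122 122 121 122 122 121  96  72  62  64  71  72
   73  73  73  76 100 120 125 124]
 [138 137 138 126 122 122 121 121 122 122 122  95  68  60  63  71  72  79
   76  73  73  73  83 103 119 122]
 [137 138 137 135 135 125 122 121 122 112  83  66  61  65  71  72  73  80
   82  81  82  81  82  85  97 116]
 [137 137 137 138 137 126 122 121 113  82  62  59  71  80  82  82  82  83
   83  82  81  83  82  82  78 105]
 [138 137 137 138 137 125 122 104  78  63  65  77  82  83  83  83  83  82
   82  83  82  76  74  75  72  93
[... 1334 characters left out ...]
1  65  65  65  65  65 103 128 135 137 137 137 137
  137 137 137 138 137 137 138 137]
 [ 87 108 131 136 136 119  80  65  65  65 103 130 136 137 136 136 137 137
  136 137 137 137 137 137 137 137]
 [ 83  87 108 132 137 132 116  79  77 119 133 136 137 136 136 137 137 137
  137 137 137 136 137 137 136 137]]
-0.84 [194.62829816 143.06907548]
-0.86 [192.83336187 141.14852466]
-0.88 [191.06928022 139.18914782]
-0.9 [189.3367672  137.19141769]
time: 2.57
eef_pos: [0.6249, -0.0643, 0.1539]
tcp_rot: [-0.472, -0.521, 0.525, 0.48]
contact_force: [-1.2, 0.1, -1.8]
opening: 0.997
t 2.5667 d xyz [-1.9 61.9 -4.5] rv [-0.0122 -0.0074  0.0046] q [-0.26  0.27  1.76 -0.    1.12 -1.93] F [-1.2  0.1 -1.8] op 0.997
```

```bash
python3 -m inch '[{"ax":0,"ay":0,"az":0,"x":0,"y":0,"z":0,"hand":-1},{"ax":0,"ay":0,"az":0,"x":0,"y":0,"z":0,"hand":-1}]'
python3 -c "
from h import *
togo(0,.092)"
```

```text
time: 2.73
eef_pos: [0.6299, -0.0656, 0.1627]
tcp_rot: [0.476, 0.524, -0.523, -0.475]
contact_force: [-0.1, 0.5, 0.5]
opening: 0.998
t 2.7333 d xyz [ 0.2 70.7  1.3] rv [ 0.0017 -0.0062 -0.0006] q [-0.26  0.27  1.75  0.    1.12 -1.93] F [-0.1  0.5  0.5] op 0.998
```

```bash
python3 -m inch '[{"ax":0,"ay":0,"az":0,"x":0,"y":20,"z":0,"hand":-1},{"ax":0,"ay":0,"az":0,"x":0,"y":20,"z":0,"hand":-1},{"ax":0,"ay":0,"az":0,"x":0,"y":18,"z":0,"hand":-1},{"ax":0,"ay":0,"az":0,"x":0,"y":10,"z":0,"hand":-1},{"ax":0,"ay":0,"az":0,"x":0,"y":3,"z":0,"hand":-1}]'
python3 -m inch '[{"ax":0,"ay":0,"az":0,"x":0,"y":0,"z":0,"hand":-1},{"ax":0,"ay":0,"az":0,"x":0,"y":0,"z":0,"hand":-0.2},{"ax":0,"ay":0,"az":0,"x":0,"y":0,"z":0,"hand":0.1},{"ax":0,"ay":0,"az":0,"x":0,"y":0,"z":0,"hand":0.2}]' 25
python3 -c "
from h import *
togo(0,.092)"
```

```text
time: 3.15
eef_pos: [0.6291, -0.0654, 0.0902]
tcp_rot: [-0.475, -0.524, 0.524, 0.475]
contact_force: [-0.4, 0.5, -0.2]
opening: 0.999
time: 3.48
eef_pos: [0.6301, -0.0656, 0.092]
tcp_rot: [0.476, 0.524, -0.523, -0.474]
contact_force: [0.1, -0.7, -0.0]
opening: 0.605
t 3.4833 d xyz [0.2 0.  1.4] rv [ 0.0026 -0.0052 -0.001 ] q [-0.26  0.35  1.79 -0.    1.   -1.93] F [ 0.1 -0.7 -0. ] op 0.605
```

```bash
python3 -m inch '[{"ax":0,"ay":0,"az":0,"x":0,"y":0,"z":0,"hand":0.3},{"ax":0,"ay":0,"az":0,"x":0,"y":0,"z":0,"hand":0.34},{"ax":0,"ay":0,"az":0,"x":0,"y":0,"z":0,"hand":0.38},{"ax":0,"ay":0,"az":0,"x":0,"y":0,"z":0,"hand":0.42}]' 20
python3 -m inch '[{"ax":0,"ay":0,"az":0,"x":0,"y":0,"z":0,"hand":0.46},{"ax":0,"ay":0,"az":0,"x":0,"y":0,"z":0,"hand":0.5},{"ax":0,"ay":0,"az":0,"x":0,"y":0,"z":0,"hand":0.6},{"ax":0,"ay":0,"az":0,"x":0,"y":0,"z":0,"hand":0.6}]' 20
python3 -m inch '[{"ax":0,"ay":0,"az":0,"x":0,"y":0,"z":0,"hand":0.8},{"ax":0,"ay":0,"az":0,"x":0,"y":0,"z":0,"hand":0.8}]' 40
```

```text
time: 3.82
eef_pos: [0.6293, -0.0654, 0.0907]
tcp_rot: [0.475, 0.524, -0.524, -0.475]
contact_force: [0.1, 0.7, 1.6]
opening: 0.298
time: 4.15
eef_pos: [0.6293, -0.0654, 0.0907]
tcp_rot: [0.475, 0.524, -0.524, -0.475]
contact_force: [-0.7, 0.7, 1.7]
opening: 0.296
time: 4.32
eef_pos: [0.6293, -0.0654, 0.0908]
tcp_rot: [0.475, 0.524, -0.524, -0.475]
contact_force: [-1.2, 1.1, 2.9]
opening: 0.295
```

Gripped, with an opening of about 25 mm. Lifting to 15 mm.

```bash
python3 -m inch '[{"ax":0,"ay":0,"az":0,"x":0,"y":-3,"z":0,"hand":0.8},{"ax":0,"ay":0,"az":0,"x":0,"y":-4,"z":0,"hand":0.8},{"ax":0,"ay":0,"az":0,"x":0,"y":-4,"z":0,"hand":0.8},{"ax":0,"ay":0,"az":0,"x":0,"y":-4,"z":0,"hand":0.8},{"ax":0,"ay":0,"az":0,"x":0,"y":0,"z":0,"hand":0.8}]'
python3 - <<'E'
from h import *
togo(0,.107)
c=shot('side','s2.png')
cv2.imwrite('pics/s2c.png',cv2.resize(c['img'][180:340,220:420],None,fx=3.5,fy=3.5,interpolation=2)[:,:,::-1])
E
```

```text
time: 4.73
eef_pos: [0.629, -0.0653, 0.1036]
tcp_rot: [0.475, 0.524, -0.524, -0.475]
contact_force: [5.7, 0.1, -10.8]
opening: 0.289
t 4.7333 d xyz [-0.2 -3.4  0.3] rv [ 0.0005 -0.0053  0.0002] q [-0.26  0.34  1.78  0.    1.02 -1.93] F [  5.7   0.1 -10.8] op 0.289
```

View pics/s2c.png

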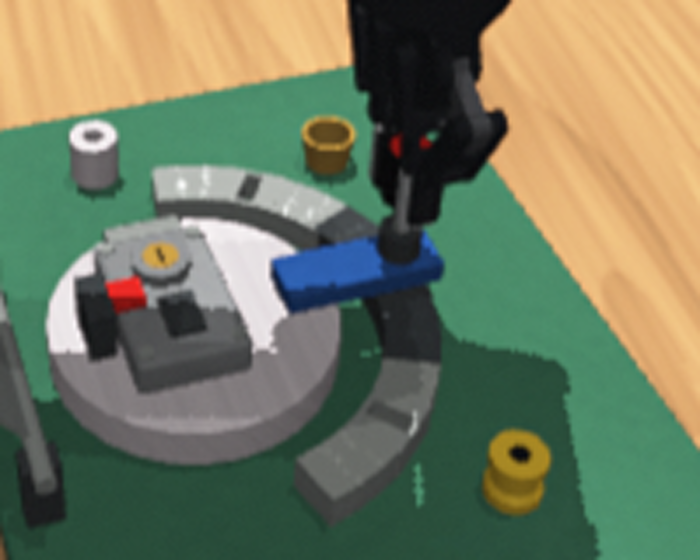

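The knob is clearly raised, with the steel pin visible above the bush. The TCP rose only 12.9 mm, so I'll lift 2 mm more and then start the swing with a small test.

```bash
python3 -m inch '[{"ax":0,"ay":0,"az":0,"x":0,"y":-1,"z":0,"hand":0.8},{"ax":0,"ay":0,"az":0,"x":0,"y":-1,"z":0.3,"hand":0.8},{"ax":0,"ay":0,"az":0,"x":0,"y":0,"z":0,"hand":0.8}]'
python3 - <<'E'
from h import *
togo(0,.107)
s=get_state();M=R.from_quat(s['tcp_rot']).as_matrix();print(M.round(3))
r=.110
for d in (.03,.06,.09): print(d, 'chord', 2*r*np.sin(d/2)*1000, 'along', r*np.sin(d)*1000,'inward',r*(1-np.cos(d))*1000)
E
```

```text
time: 5.03
eef_pos: [0.6289, -0.0652, 0.1051]
tcp_rot: [0.475, 0.524, -0.523, -0.475]
contact_force: [6.9, -0.1, -10.7]
opening: 0.292
t 5.0333 d xyz [-0.3 -1.9  0.3] rv [ 0.0013 -0.0054  0.0002] q [-0.26  0.33  1.78  0.    1.02 -1.93] F [  6.9  -0.1 -10.7] op 0.292
[[-0.097  0.001 -0.995]
 [ 0.995  0.    -0.097]
 [ 0.    -1.    -0.001]]
0.03 chord 3.2998762513921798 along 3.299505022274523 inward 0.04949628761137026
0.06 chord 6.599010044549046 along 6.596040712738906 inward 0.19794060712753914
0.09 chord 9.89665908828525 along 9.886640411781213 inward 0.4451993686806299
```

```bash
python3 -m inch '[{"ax":0,"ay":0,"az":0,"x":0,"y":0,"z":-1.5,"hand":0.8},{"ax":0,"ay":0.02,"az":0,"x":-2.2,"y":0,"z":0.02,"hand":0.8},{"ax":0,"ay":0.03,"az":0,"x":-3.3,"y":0,"z":0.05,"hand":0.8},{"ax":0,"ay":0.02,"az":0,"x":-2.2,"y":0,"z":0.02,"hand":0.8},{"ax":0,"ay":0,"az":0,"x":0,"y":0,"z":0,"hand":0.8}]'
python3 -c "
from h import *
togo(-.07,.107)"
```

```text
time: 5.45
eef_pos: [0.6296, -0.0731, 0.1056]
tcp_rot: [-0.493, -0.506, 0.507, 0.495]
contact_force: [2.1, -1.4, -10.7]
opening: 0.293
t 5.45 d xyz [-0.1 -1.4  0.4] rv [-0.0032 -0.0067  0.0008] q [-0.28  0.34  1.78 -0.    1.03 -1.87] F [  2.1  -1.4 -10.7] op 0.293
```

It swings freely (−1.4 N tangential). Continuing.

```bash
python3 -m inch '[{"ax":0,"ay":0.03,"az":0,"x":-3.3,"y":0,"z":0.05,"hand":0.8},{"ax":0,"ay":0.04,"az":0,"x":-4.4,"y":0,"z":0.09,"hand":0.8},{"ax":0,"ay":0.04,"az":0,"x":-4.4,"y":0,"z":0.09,"hand":0.8},{"ax":0,"ay":0.04,"az":0,"x":-4.4,"y":0,"z":0.09,"hand":0.8},{"ax":0,"ay":0.04,"az":0,"x":-4.4,"y":0,"z":0.09,"hand":0.8}]'
python3 -m inch '[{"ax":0,"ay":0.04,"az":0,"x":-4.4,"y":0,"z":0.09,"hand":0.8},{"ax":0,"ay":0.04,"az":0,"x":-4.4,"y":0,"z":0.09,"hand":0.8},{"ax":0,"ay":0.04,"az":0,"x":-4.4,"y":0,"z":0.09,"hand":0.8},{"ax":0,"ay":0.04,"az":0,"x":-4.4,"y":0,"z":0.09,"hand":0.8},{"ax":0,"ay":0.03,"az":0,"x":-3.3,"y":0,"z":0.05,"hand":0.8}]'
python3 -c "
from h import *
togo(-.45,.107)"
```

```text
time: 5.87
eef_pos: [0.6284, -0.0937, 0.1064]
tcp_rot: [-0.539, -0.456, 0.457, 0.541]
contact_force: [1.4, 0.5, -10.4]
opening: 0.294
time: 6.28
eef_pos: [0.623, -0.1139, 0.1065]
tcp_rot: [-0.58, -0.403, 0.404, 0.581]
contact_force: [1.7, 0.6, -11.0]
opening: 0.292
t 6.2833 d xyz [-0.4 -0.5  0.2] rv [-0.0027 -0.0085  0.0002] q [-0.34  0.34  1.78  0.    1.03 -1.56] F [  1.7   0.6 -11. ] op 0.292
```

```bash
python3 -m inch '[{"ax":0,"ay":0.04,"az":0,"x":-4.4,"y":0,"z":0.09,"hand":0.8},{"ax":0,"ay":0.04,"az":0,"x":-4.4,"y":0,"z":0.09,"hand":0.8},{"ax":0,"ay":0.04,"az":0,"x":-4.4,"y":0,"z":0.09,"hand":0.8},{"ax":0,"ay":0.04,"az":0,"x":-4.4,"y":0,"z":0.09,"hand":0.8},{"ax":0,"ay":0.03,"az":0,"x":-3.3,"y":0,"z":0.05,"hand":0.8}]'
python3 -m inch '[{"ax":0,"ay":0.04,"az":0,"x":-4.4,"y":0,"z":0.09,"hand":0.8},{"ax":0,"ay":0.04,"az":0,"x":-4.4,"y":0,"z":0.09,"hand":0.8},{"ax":0,"ay":0.04,"az":0,"x":-4.4,"y":0,"z":0.09,"hand":0.8},{"ax":0,"ay":0.04,"az":0,"x":-4.4,"y":0,"z":0.09,"hand":0.8},{"ax":0,"ay":0,"az":0,"x":0,"y":0,"z":0,"hand":0.8}]'
python3 -c "
from h import *
togo(-.80,.107)
c=shot('wrist','w2.png')
cv2.imwrite('pics/w2.png',c['img'][:,:,::-1])"
```

```text
time: 6.7
eef_pos: [0.6141, -0.1327, 0.1067]
tcp_rot: [-0.616, -0.346, 0.347, 0.617]
contact_force: [0.5, 1.2, -10.4]
opening: 0.293
time: 7.12
eef_pos: [0.6036, -0.1473, 0.1067]
tcp_rot: [-0.641, -0.296, 0.297, 0.643]
contact_force: [0.5, 0.7, -11.6]
opening: 0.293
t 7.1167 d xyz [-0.1 -0.3 -0.2] rv [-0.0024 -0.0078 -0.0008] q [-0.4   0.31  1.81 -0.    1.02 -1.27] F [  0.5   0.7 -11.6] op 0.293
```

View pics/w2.png

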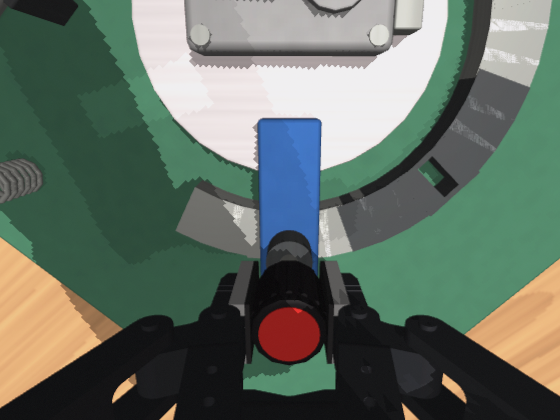

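The arm is at about −0.80, just short of the hole that is hidden under it, and the middle hole shows at (437,175). I'll lower the pin onto the segment face.

```bash
python3 -m inch '[{"ax":0,"ay":0,"az":0,"x":0,"y":1,"z":0,"hand":0.8},{"ax":0,"ay":0,"az":0,"x":0,"y":1.5,"z":0,"hand":0.8},{"ax":0,"ay":0,"az":0,"x":0,"y":1,"z":0,"hand":0.8},{"ax":0,"ay":0,"az":0,"x":0,"y":1,"z":0,"hand":0.8},{"ax":0,"ay":0,"az":0,"x":0,"y":0,"z":0,"hand":0.8}]'
python3 -c "
from h import *
togo(-.80,.1025)"
```

```text
time: 7.58
eef_pos: [0.6042, -0.1467, 0.1024]
tcp_rot: [-0.641, -0.297, 0.298, 0.642]
contact_force: [-2.7, 1.0, -9.6]
opening: 0.29
t 7.5833 d xyz [-1.  -0.1 -0.1] rv [-0.002  -0.0047 -0.0008] q [-0.4   0.32  1.81 -0.    1.02 -1.27] F [-2.7  1.  -9.6] op 0.29
```

```bash
python3 -m inch '[{"ax":0,"ay":0,"az":0,"x":0,"y":0.7,"z":0,"hand":0.8},{"ax":0,"ay":0,"az":0,"x":0,"y":0,"z":0,"hand":0.8}]'|grep -E "eef|force"
python3 -m inch '[{"ax":0,"ay":0,"az":0,"x":0,"y":0.7,"z":0,"hand":0.8},{"ax":0,"ay":0,"az":0,"x":0,"y":0,"z":0,"hand":0.8}]'|grep -E "eef|force"
python3 -m inch '[{"ax":0,"ay":0,"az":0,"x":0,"y":0.7,"z":0,"hand":0.8},{"ax":0,"ay":0,"az":0,"x":0,"y":0,"z":0,"hand":0.8}]'|grep -E "eef|force"
```

```text
eef_pos: [0.6043, -0.1467, 0.1023]
contact_force: [-5.0, 2.4, -7.3]
eef_pos: [0.6043, -0.1467, 0.1023]
contact_force: [-5.4, 2.7, -3.8]
eef_pos: [0.6044, -0.1467, 0.1022]
contact_force: [-6.3, 2.2, -0.7]
```

The pin is on the face: Fz went to about 0 at 11.4 mm lift, as expected for a side segment. I'll open to a loose cage.

```bash
python3 -m inch '[{"ax":0,"ay":0,"az":0,"x":0,"y":0,"z":0,"hand":0.33},{"ax":0,"ay":0,"az":0,"x":0,"y":0,"z":0,"hand":0.33},{"ax":0,"ay":0,"az":0,"x":0,"y":0,"z":0,"hand":0.33}]'
python3 -c "
from h import *
togo(-.80,.1025)"
```

```text
time: 8.33
eef_pos: [0.6076, -0.1484, 0.1041]
tcp_rot: [0.644, 0.299, -0.295, -0.639]
contact_force: [-0.2, 0.7, 0.6]
opening: 0.335
t 8.3333 d xyz [-1.9  1.5  3.7] rv [ 0.0079 -0.0053  0.0024] q [-0.4   0.32  1.8  -0.    1.01 -1.27] F [-0.2  0.7  0.6] op 0.335
```

```bash
python3 -m inch '[{"ax":0,"ay":0,"az":0,"x":0,"y":0,"z":0,"hand":0.33},{"ax":0,"ay":0,"az":0,"x":0,"y":0,"z":0,"hand":0.33}]' >/dev/null
python3 -c "
from h import *
togo(-.80,.1025)"
```

```text
t 8.5 d xyz [-1.4 -0.3  2. ] rv [ 0.0035 -0.0053  0.0011] q [-0.4   0.32  1.81 -0.    1.01 -1.27] F [-0.4 -0.2  0.2] op 0.335
```

```bash
cat > f.py <<'E'
from h import *
s=get_state();M=R.from_quat(s['tcp_rot']).as_matrix()
p=s['eef_pos'][:2]-PIV
print('t',round(s['time'],2),'th',round(np.arctan2(p[1],p[0])-YAW,4),'r',round(np.hypot(*p)*1000,1),'z',s['eef_pos'][2].round(4),'Ftool',(M.T@s['contact_force']).round(1))
c=read_camera('wrist');h=cv2.cvtColor(c['img'],cv2.COLOR_RGB2HSV);m=cv2.inRange(h,(0,120,60),(8,255,255));m[:180]=0;k=cv2.moments(m,True);print('red',round(k['m10']/k['m00'],1),round(k['m01']/k['m00'],1),k['m00'])
E
python3 f.py
python3 -m inch '[{"ax":0,"ay":0.01,"az":0,"x":-1,"y":0,"z":1,"hand":0.33},{"ax":0,"ay":0.01,"az":0,"x":-1,"y":0,"z":0.5,"hand":0.33},{"ax":0,"ay":0,"az":0,"x":0,"y":0,"z":0,"hand":0.33}]' >/dev/null; python3 f.py
python3 -m inch '[{"ax":0,"ay":0.01,"az":0,"x":-1,"y":0,"z":0,"hand":0.33},{"ax":0,"ay":0.01,"az":0,"x":-1,"y":0,"z":0,"hand":0.33},{"ax":0,"ay":0,"az":0,"x":0,"y":0,"z":0,"hand":0.33}]' >/dev/null; python3 f.py
```

```text
t 8.5 th -0.7878 r 112.0 z 0.1022 Ftool [-0.4 -0.2  0.2]
red 287.6 328.4 2698.0
t 8.8 th -0.8055 r 109.5 z 0.101 Ftool [ 2.3 -0.5 -0.5]
red 293.4 337.2 2700.0
t 9.1 th -0.8148 r 109.3 z 0.101 Ftool [ 6.   0.2 -0.8]
red 294.3 337.6 2707.0
```

```bash

python3 -m inch '[{"ax":0,"ay":0.01,"az":0,"x":-1,"y":0,"z":0,"hand":0.33},{"ax":0,"ay":0,"az":0,"x":0,"y":0,"z":0,"hand":0.33}]' >/dev/null; python3 f.py
python3 -m inch '[{"ax":0,"ay":0.01,"az":0,"x":-1,"y":0,"z":0,"hand":0.33},{"ax":0,"ay":0,"az":0,"x":0,"y":0,"z":0,"hand":0.33}]' >/dev/null; python3 f.py
```

```text
t 9.32 th -0.822 r 109.2 z 0.101 Ftool [ 6.8  0.7 -1.6]
red 294.4 337.7 2702.0
t 9.53 th -0.8324 r 109.2 z 0.1009 Ftool [ 5.7  0.6 -0.1]
red 294.3 337.6 2704.0
```

Steady sliding at about 6 N (friction), with the arm following. Continuing in 1 mm steps.

```bash

python3 -m inch '[{"ax":0,"ay":0.009,"az":0,"x":-1,"y":0,"z":0,"hand":0.33},{"ax":0,"ay":0,"az":0,"x":0,"y":0,"z":0,"hand":0.33}]' >/dev/null; python3 f.py
python3 -m inch '[{"ax":0,"ay":0.009,"az":0,"x":-1,"y":0,"z":0,"hand":0.33},{"ax":0,"ay":0,"az":0,"x":0,"y":0,"z":0,"hand":0.33}]' >/dev/null; python3 f.py
```

```text
t 9.75 th -0.8427 r 109.2 z 0.1007 Ftool [ 5.6  1.2 -1.8]
red 294.2 337.7 2714.0
t 9.97 th -0.8601 r 108.8 z 0.1003 Ftool [ 0.9  0.7 -0.4]
red 292.7 320.1 2338.0
```

The knob dropped: the red disc moved 17 px and shrank, and the side force fell to 0.9 N. I'll release and retreat straight up.

```bash

python3 -m inch '[{"ax":0,"ay":0,"az":0,"x":0.5,"y":0,"z":0,"hand":0.33},{"ax":0,"ay":0,"az":0,"x":0,"y":0,"z":0,"hand":0.2},{"ax":0,"ay":0,"az":0,"x":0,"y":0,"z":0,"hand":0},{"ax":0,"ay":0,"az":0,"x":0,"y":0,"z":0,"hand":-0.5},{"ax":0,"ay":0,"az":0,"x":0,"y":0,"z":0,"hand":-0.5}]'; python3 f.py
python3 -m inch '[{"ax":0,"ay":0,"az":0,"x":0,"y":-10,"z":0,"hand":-0.5},{"ax":0,"ay":0,"az":0,"x":0,"y":-20,"z":0,"hand":-0.5},{"ax":0,"ay":0,"az":0,"x":0,"y":-30,"z":0,"hand":-0.5},{"ax":0,"ay":0,"az":0,"x":0,"y":-30,"z":0,"hand":-0.5},{"ax":0,"ay":0,"az":0,"x":0,"y":-20,"z":0,"hand":-0.5}]'
python3 -m inch '[{"ax":0,"ay":0,"az":0,"x":0,"y":-20,"z":-35,"hand":-0.5},{"ax":0,"ay":0,"az":0,"x":0,"y":-10,"z":-35,"hand":-0.5},{"ax":0,"ay":0,"az":0,"x":0,"y":0,"z":-35,"hand":-0.5},{"ax":0,"ay":0,"az":0,"x":0,"y":0,"z":-15,"hand":-0.5},{"ax":0,"ay":0,"az":0,"x":0,"y":0,"z":0,"hand":-0.5}]'
python3 - <<'E'
from h import *
c={n:shot(n,n+'_end.png') for n in('side','top','wrist')}
cv2.imwrite('pics/end.png',np.hstack([cv2.resize(c['side']['img'][180:380,200:420],None,fx=1.8,fy=1.8),cv2.resize(c['top']['img'][110:310,200:420],None,fx=1.8,fy=1.8)])[:,:,::-1])
print(c['side']['img'].shape,get_state()['time'])
E
```

```text
time: 10.43
eef_pos: [0.5984, -0.1518, 0.1007]
tcp_rot: [-0.653, -0.272, 0.272, 0.653]
contact_force: [0.3, -0.1, -0.0]
opening: 0.749
t 10.43 th -0.8615 r 109.0 z 0.1007 Ftool [ 0.2  0.  -0.3]
red 291.6 319.1 2332.0
time: 10.9
eef_pos: [0.5996, -0.1521, 0.215]
tcp_rot: [0.654, 0.273, -0.271, -0.651]
contact_force: [0.7, -1.0, 0.4]
opening: 0.752
time: 11.32
eef_pos: [0.6852, -0.2389, 0.2415]
tcp_rot: [0.654, 0.272, -0.271, -0.652]
contact_force: [-1.0, -0.4, -0.0]
opening: 0.751
(420, 560, 3) 11.4667
```

View pics/end.png

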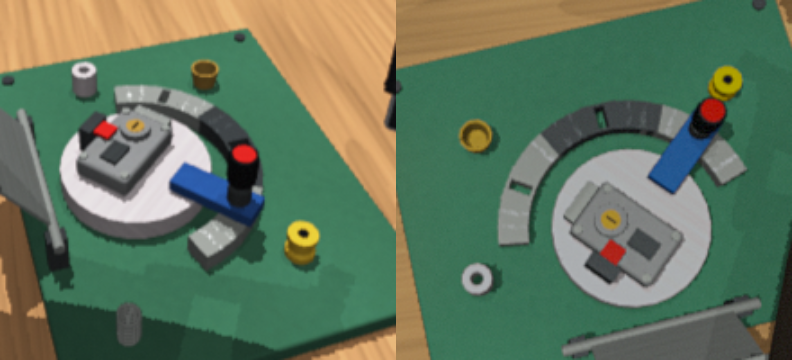

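View pics/wrist_end.png

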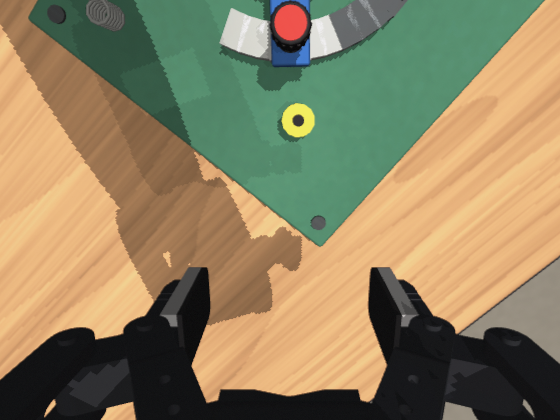

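The arm stands at the roller's station, and the roller, cup, coupler and spring are all upright. I'll triangulate the knob height and compare the loose parts with the start.

```bash
python3 - <<'E'
from h import *
import pickle
a0,b0=pickle.load(open('c1.pkl','rb'));a=read_camera('top');b=read_camera('side')
for q in(a,b):q['T']=np.array(q['T'])
def cen(c,lo,hi,roi):
    m=cv2.inRange(cv2.cvtColor(c['img'],cv2.COLOR_RGB2HSV),lo,hi);x0,y0,x1,y1=roi
    k=cv2.moments(m[y0:y1,x0:x1],True);return np.array([k['m10']/k['m00']+x0,k['m01']/k['m00']+y0])
def tri(a,u,b,v):
    o,d=ray(a,*u);p,e=ray(b,*v);s=np.linalg.lstsq(np.column_stack([d,-e]),p-o,rcond=None)[0]
    return (o+d*s[0]+p+e*s[1])/2,np.linalg.norm(o+d*s[0]-p-e*s[1])
red=((0,150,120),(8,255,255))
print('start',tri(a0,cen(a0,*red,(300,145,335,175)),b0,cen(b0,*red,(325,220,350,240))))
P,e=tri(a,cen(a,*red,(360,155,392,185)),b,cen(b,*red,(320,255,350,275)));print('end',P,e)
q=P[:2]-PIV;print('th',np.arctan2(q[1],q[0])-YAW,'r',np.hypot(*q))
yel=((22,150,100),(35,255,255))
for c in((a0),(a)):print('roller top',cen(c,*yel,(370,140,400,172)))
for c in((b0),(b)):print('roller side',cen(c,*yel,(355,298,382,330)))
for n,r in dict(cup=(230,172,260,200),coup=(232,250,262,280),spring=(420,232,448,260)).items():
    x0,y0,x1,y1=r;print(n,cv2.phaseCorrelate(*[np.float64(cv2.cvtColor(c['img'][y0:y1,x0:x1],cv2.COLOR_RGB2GRAY)) for c in(a0,a)]))
E
```

```text
start (array([ 0.62881072, -0.0658926 ,  0.11779722]), np.float64(0.0005108259818442996))
end [ 0.59909094 -0.15264525  0.11798309] 0.0008296814258622649
th -0.8625024172806365 r 0.11008676725348088
roller top [382.50462963 155.42592593]
roller top [382.5        155.50884956]
roller side [367.288 312.732]
roller side [367.30169492 313.8       ]
cup ((-0.006754996340891495, 0.09604964840680452), 0.993002829472384)
coup ((0.06836534562015117, -0.04107314002551199), 0.9282758237516685)
spring ((0.7002491188104578, 0.4395276286428711), 0.5408233919261214)
```

The knob is home: its height matches the start to within 0.2 mm.

```bash
python3 -c "
from plant import sign_off;print(sign_off())"
```

```text
the job is handed in; nothing more can be done
None
```

The lock body is at the roller's station with the index pin home in that side's hole, and the job is handed in at about 11.5 s of robot time.

**What I did:** I gripped the knob, lifted it about 16 mm, and swung the arm clockwise to about −0.80 rad. I lowered the pin onto the face of the side segment and opened the jaws to a loose cage. I then nudged it on in 1 mm steps until the pin dropped by itself at about −0.86 rad, then opened the jaws and backed away. The highest sideways force read after the lift was about 7 N.

**Last checks:**
- **Pin:** the knob top triangulates to 118.0 mm at the end and 117.8 mm at the start, so the pin is fully home. It sits 110.1 mm from the pivot at −0.8625 rad. Both heights read about 2 mm above the given 116 mm, which is within the camera calibration.
- **Loose parts:** in the top view the roller and cup moved less than 0.1 px and the coupler less than 0.1 px.
- **Weaker readings:** the side view put the roller's centre 1 px lower, though the top view shows no shift. The spring comparison gave a poor match of 0.8 px; it was in the robot's shadow. In the pictures it stands upright, and nothing came near it.

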